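# Scan a collected order at the museum shop till

## Task

At the museum shop till, take the boxed set with the yellow end from the plywood collection shelf: slide it straight out from under the top board until it is clear, then carry it over the basket of notebooks to the flat barcode scanner. Present it there: hold it level with the barcode on its underside centred over the scanner's glass and its length along the red scan line, about a finger's width (15 mm) above the glass, never touching the scanner, and finish while still holding it there. Leave the other box, the basket, the mug and the snow globe where they are.

Things in the scene. Friction and masses are not known exactly. Their poses are not given: they have to be found in the camera images.
- gift_box: the boxed set to scan: closed rigid white carton, 60 mm wide (own x), 150 long (own y), 45 high, about 0.24 kg (varies), a 32 mm yellow band around its -y end, an orange disc on the lid. Origin: centre of its underside; z up. It stands on the counter in one of the shelf's two lanes, nearly parallel to it, its yellow end sticking out 60 to 75 mm from under the top board.
- gift_box_code (a point): centre of the barcode printed on the underside of the gift box, below the yellow end: on the box's midline, 40 mm from its centre towards the yellow end (-y), 35 mm in from that end. The code is 36 mm long along the box's y and 25 mm wide. Axes as the gift box.
- shelf: plywood riser fixed to the counter, 214 mm wide (x), 160 deep (y). Two lanes along its y, middles at x = -48 and +48 mm, 78 wide between 18 mm uprights, 58 high under a 12 mm board (top at 70); open at the front (-y, yellow lipping), closed at the back. No floor board: boxes slide on the counter. Books and a frame on the rear half of the board reach 145 mm. Origin: centre of its underside.
- shelf_front (a point): middle of the shelf's front edge, at counter height, 80 mm from the shelf's origin along its -y. Axes as the shelf; a box is clear once all of it is on the -y side of this point.
- other_box: bystander: the same carton with a blue end band and a green disc, in the other lane, sticking out the same way; about 36 mm (30 to 42) of room between the two boxes. Origin: centre of its underside.
- basket: bystander and obstacle between shelf and scanner: black wire basket 260 mm (own x) by 100 mm (own y), 85 mm high, packed with upright notebooks that reach 125 mm above the counter; loose, about 1.8 kg. Origin: centre of its underside.
- scanner: flat counter-top barcode scanner, fixed to the counter: black housing 150 mm (own x) by 180 mm (own y), its flat steel and glass top 58 mm above the counter. Origin: centre of its underside.
- scanner_window (a point): centre of the scanner's glass, on its top face, 58 mm above the counter. The dark glass, 70 by 104 mm, is flush with the steel plate; its red scan line runs along own y through this point. z up.
- mug: bystander: blue ceramic mug, 80 mm across, 92 mm high, handle to own +y, on the far side of the counter. Origin: centre of its underside.
- globe: bystander: snow globe, 72 mm across, 90 mm high, wooden foot, on the far side of the counter. Origin: centre of its underside.

How it is judged:
By the outcome, as a careful person would: the job done as asked, in the order asked, and still so for the second after the job is handed in, while the arm keeps its last pose, push and grip.
It also fails if it takes over 45 s, if anything falls off the work surface, if the arm or the gripper's body presses on something with over 40 N, if the wrist force passes 120 N, or if a joint passes its speed limit or range.

## Robot

A 7-joint arm with a two-finger parallel gripper is mounted at the origin on the work surface. World frame = base frame: x ahead of the robot, y to its left, z up, the work surface at z = 0. Lengths are in m, angles in rad, forces in N, time in s.
With the tool pointing down it reaches from about 0.4 to 0.875 m from the base axis. Payload 19.3 kg.
Tool frame: the origin (TCP) lies at the very end of the fingers, on their centre line; the grasp point (between the pads) lies 19 mm behind it; z points along the fingers, y is the line along which they close (so a half turn about z gives the same grasp; the last joint's range is limited). The gripper opens to 85 mm and grips with 20 to 120 N. Pads are 22 mm wide; open, the fingers measure 114 mm over their backs; the gripper's body (76 mm by 85 mm) begins 54 mm behind the grasp point. The pads swing forward as they close: fully open they stand 13 mm farther back than shut.
Start: joints at [1.082, 0.521, -0.036, 1.599, 0.021, 1.021, -0.113], TCP at [0.254, -0.571, 0.231] pointing down, gripper open.
Joint ranges: [-2.91, 2.91], [-0.3, 2.13], [-1.5, 1.42], [0.17, 2.43], [-1.26, 4.41], [0.16, 1.93], [-2.52, 2.52]. Speed limits (rad/s): [1.89, 1.89, 2.39, 2.39, 3.01, 3.01, 3.01].

## Interface

Orientations are given as [roll, pitch, yaw] about the fixed x, y, z axes, in that order (R = Rz(yaw) Ry(pitch) Rx(roll)).
In Python, from workcell import bot gives the robot as it stands.
- The arm moves only by the shell command python3 -m crank 'ROWS' [FORCE]. ROWS is a JSON object of lists of equal length, an entry for each row: "travel": the shift along the world's x, y, z in cm, a list of three; "turn": the turn, a rotation vector about the world's x, y, z in degrees, a list of three; "gripper": the closure, from 0 (fully open) to 1 (shut). A call has exactly 5 rows; each row is the pose to reach, as a shift and turn from the pose commanded when the call began; what a row does not reach only later rows make up. A row lasts 1/10 s, in which the tool goes at most 50 mm and 8.59 degrees, less where a joint would pass 70% of its speed; a pose out of reach is approached as far as the arm can. A call with a gripper value outside its range is refused whole. The fingers move at their own pace and stop on an object; FORCE is the grip in N (left out, the last holds). Time passes only in rows, so rows that repeat a pose let the fingers close, or fill a call up. It gives the time, the measured TCP pose, the force, the opening and the grip force at its end, in the units of the state.
- bot.observe(): the state, without advancing time (a new reading comes with each control period).
- bot.grab_frame(name): name is "scene" or "top"; returns a dict with "pixels" (420x560x3 uint8, red, green, blue), "fx", "fy", "cx", "cy" (pixels), "extrinsics" (4x4, takes a point from world to camera coordinates). Camera axes: x right, y down, z forward; pixel columns grow to the right and rows downward; lengths in m; the calibration is good to about 2 mm. A picture is of the moment at which its call begins. There is no depth.
- bot.job_done(): hands the job in; it is judged then, once.
The state is a dict: "clock": time; "qpos": joint angles; "qd": joint speeds; "joint_efforts": joint torques, N m; "position": TCP position; "tool_rot": TCP orientation; "force": force on the tool from outside, world axes, zero at the start; "moment": the same for the moment, N m; "grip_width": finger opening in m; "finger_force": force on a finger pad.
Only numpy, scipy, OpenCV 4.12 (cv2) and the standard library are available. Lean on these libraries where they do the work, as an engineer would, in place of code of your own. Each camera call takes 0.05 s, during which the arm holds its last target. There are 200 camera calls.

## Working session

There is one attempt and no reset: what is moved stays moved. The work goes in short steps, Python scripts to look and compute and a shell command to move; the robot and the scene stay as the last step left them, time stands still between calls to the robot, and variables do not carry over. Pictures are saved under pics/ and viewed, at most 10 in all, crops included, and the job is handed in when it is done.

```bash
ls; mkdir -p pics
python3 - <<'E'
from workcell import bot
import cv2,numpy as np,pickle
for n in("scene","top"):
    f=bot.grab_frame(n); pickle.dump(f,open(f"{n}.pkl","wb"))
    cv2.imwrite(f"pics/{n}0.png",f["pixels"][:,:,::-1])
    E=np.array(f["extrinsics"]);print(n,f["fx"],f["cx"],f["cy"],-E[:3,:3].T@E[:3,3],E[:3,:3].round(3).tolist())
s=bot.observe();print(s)
E
```

```text
pics
scene 529.7950113191328 278.8905615713695 207.29170391692608 [ 1.36219828 -0.06228488  0.9081967 ] [[0.117, 0.993, -0.021], [0.736, -0.1, -0.669], [-0.667, 0.063, -0.743]]
top 383.54249900995103 278.78852808538755 212.1461774037706 [0.45230513 0.01475286 0.84944201] [[-0.107, -0.994, 0.004], [-0.974, 0.104, -0.201], [0.199, -0.025, -0.98]]
{'clock': 0.1, 'qpos': array([ 1.08179632,  0.52195924, -0.03636051,  1.59993452,  0.02121809,
        1.02109858, -0.11278443]), 'qd': array([ 8.47703012e-04, -9.94962439e-04, -1.15405211e-03, -2.72980129e-03,
       -1.37242338e-03,  1.63018846e-05, -6.16677719e-04]), 'joint_efforts': array([ 6.05766210e-03, -9.28475404e+01,  1.98481701e+00, -3.70528901e+01,
        1.82205811e-02,  5.39571265e-03, -1.33290227e-04]), 'position': array([ 0.25402776, -0.57072381,  0.23078581]), 'tool_rot': array([-3.14058095e+00,  6.93801772e-05,  4.18842483e-01]), 'force': array([ 0.31697942, -0.68326562,  0.14592577]), 'moment': array([0.00727402, 0.03182488, 0.00707197]), 'finger_force': 0.0, 'grip_width': 0.08530587536941069}
```

View pics/scene0.png

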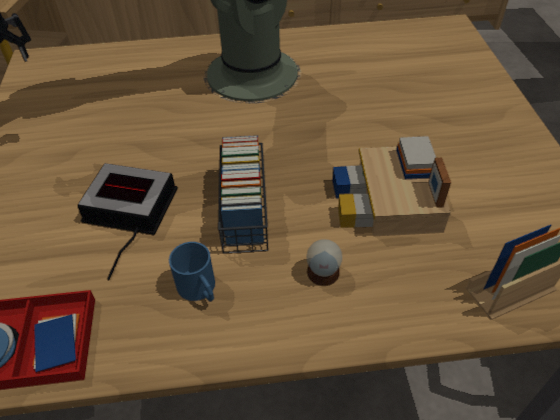

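View pics/top0.png

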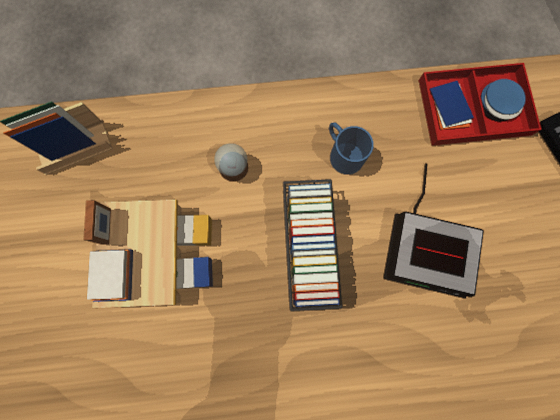

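The scene view shows the yellow end at (348,210), the blue end at (343,180), the basket near (242,195) and the scanner near (127,190). In the top view the yellow box is at (195,229), the blue box at (193,272), the shelf near (140,252), the basket near (313,245), and the scanner glass near (440,254) with its red line.

```bash
cat > h.py <<'E'
import numpy as np,cv2,pickle
def ray(f,uv,z):
    E=np.array(f["extrinsics"]);R=E[:3,:3];c=-R.T@E[:3,3]
    uv=np.atleast_2d(uv).astype(float)
    d=np.c_[(uv[:,0]-f["cx"])/f["fx"],(uv[:,1]-f["cy"])/f["fy"],np.ones(len(uv))]@R
    return c+d*((z-c[2])/d[:,2])[:,None]
def mask(f,lo,hi,roi):
    hsv=cv2.cvtColor(f["pixels"],cv2.COLOR_RGB2HSV);m=cv2.inRange(hsv,lo,hi)
    o=np.zeros_like(m);x0,y0,x1,y1=roi;o[y0:y1,x0:x1]=m[y0:y1,x0:x1];return o
E
python3 - <<'E'
from h import *
f=pickle.load(open("top.pkl","rb"));im=f["pixels"][:,:,::-1]
a=cv2.resize(im[195:315,165:225],None,fx=5,fy=5,interpolation=cv2.INTER_CUBIC)
b=cv2.resize(im[200:310,380:490],None,fx=4,fy=4,interpolation=cv2.INTER_CUBIC)
o=np.zeros((600,760,3),np.uint8);o[:,:300]=a;o[:440,310:750]=b
cv2.imwrite("pics/crop1.png",o)
m=mask(f,(0,150,90),(10,255,255),(405,235,475,275));m|=mask(f,(170,150,90),(180,255,255),(405,235,475,275))
p=np.argwhere(m)[:,::-1];w=ray(f,p,.058);
c=w.mean(0);u=np.linalg.svd(w-c)[2][0];print("line",len(p),p.min(0),p.max(0),c,np.degrees(np.arctan2(u[1],u[0])))
l=(w-c)@u;print(l.min(),l.max(),c+u*(l.min()+l.max())/2)
hsv=cv2.cvtColor(f["pixels"],cv2.COLOR_RGB2HSV)
m=cv2.inRange(hsv,(0,0,110),(180,60,255));o=np.zeros_like(m);o[200:310,380:490]=m[200:310,380:490]
cs=max(cv2.findContours(o,cv2.RETR_EXTERNAL,cv2.CHAIN_APPROX_NONE)[0],key=cv2.contourArea)
w=ray(f,cs[:,0],.058)[:,:2].astype(np.float32);print("plate",cv2.minAreaRect(w))
E
```

```text
line 94 [416 246] [462 258] [ 0.49425345 -0.32629533  0.058     ] -109.57702496033482
-0.048422319816172635 0.04755252177674247 [ 0.49439918 -0.32588558  0.058     ]
plate ((0.4937337636947632, -0.32492175698280334), (0.16316013038158417, 0.13339835405349731), 70.4007797241211)
```

View pics/crop1.png

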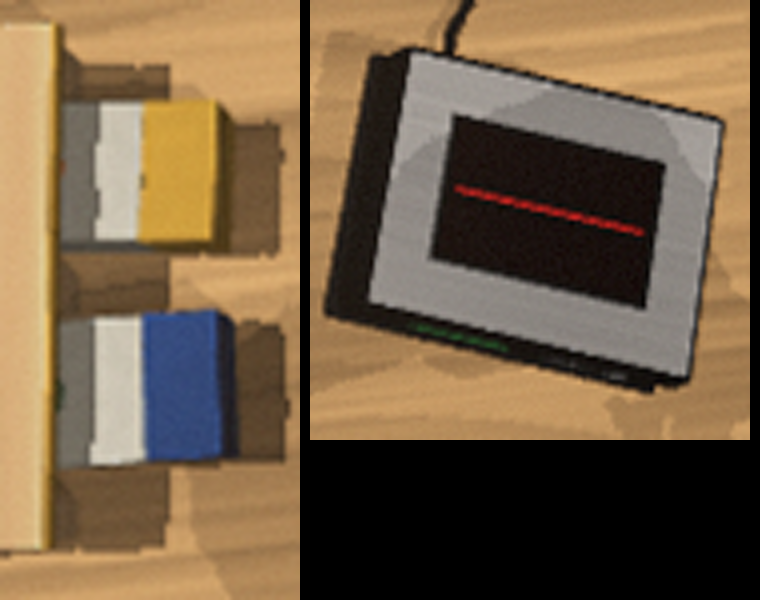

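The crop shows the yellow lid: front edge at crop x≈216 (rows 100–240), band/white seam at x≈140, board front edge at x≈55. The scanner crop shows the glass and red line tilted about 10° in the image.

Run:
```python
from h import *
f=pickle.load(open("top.pkl","rb"));s=pickle.load(open("scene.pkl","rb"))
cr=lambda L:np.array(L)/5+[165-.4,195-.4]
np.set_printoptions(precision=4,suppress=True)
Y=ray(f,cr([(140,101),(216,101),(215,240),(138,242),(63,101),(61,242)]),.045);print("yellow",Y)
B=ray(f,cr([(144,314),(218,312),(220,458),(142,461),(62,320),(58,465)]),.045);print("blue",B)
print("board",ray(f,cr([(62,24),(49,549)]),.07))
for n,z in (("top",.045),("scene",.045)):
    g=pickle.load(open(n+".pkl","rb"))
    m=mask(g,(18,140,110),(32,255,255),(185,205,215,250) if n=="top" else (335,190,360,230))
    c=max(cv2.findContours(m,0,1)[0],key=cv2.contourArea)
    print(n,cv2.boundingRect(c)); r=cv2.minAreaRect(ray(g,c[:,0],z)[:,:2].astype(np.float32));print(r)
print("basket",ray(f,[(285,182),(331,180),(341,306),(291,309)],.1))
```

```text
yellow [[0.6295 0.1776 0.045 ]
 [0.6261 0.1453 0.045 ]
 [0.5666 0.1499 0.045 ]
 [0.5692 0.1822 0.045 ]
 [0.633  0.2103 0.045 ]
 [0.5726 0.2144 0.045 ]]
blue [[0.5387 0.1816 0.045 ]
 [0.5363 0.1508 0.045 ]
 [0.4764 0.1542 0.045 ]
 [0.4786 0.1862 0.045 ]
 [0.5399 0.2157 0.045 ]
 [0.4807 0.2206 0.045 ]]
board [[0.6602 0.2028 0.07  ]
 [0.4476 0.2195 0.07  ]]
top (193, 214, 16, 30)
((0.598371684551239, 0.16247016191482544), (0.031552352011203766, 0.06223585829138756), 83.88460540771484)
scene (339, 194, 17, 21)
((0.5968713760375977, 0.160525381565094), (0.030666083097457886, 0.05924643203616142), 84.16382598876953)
basket [[ 0.6652 -0.0238  0.1   ]
 [ 0.6595 -0.1172  0.1   ]
 [ 0.411  -0.1027  0.1   ]
 [ 0.4157 -0.0076  0.1   ]]
```

```bash
python3 -m crank '{"travel":[[1.7,3.7,0],[3.4,7.4,0],[5.2,11.1,0],[6.9,14.8,0],[8.6,18.5,0]],"turn":[[0,0,3],[0,0,6],[0,0,9],[0,0,12],[0,0,15]],"gripper":[0.15,0.15,0.15,0.15,0.15]}' 60
python3 -m crank '{"travel":[[1.7,3.7,0],[3.4,7.4,0],[5.2,11.1,0],[6.9,14.8,0],[8.6,18.5,0]],"turn":[[0,0,3],[0,0,6],[0,0,9],[0,0,12],[0,0,15]],"gripper":[0.15,0.15,0.15,0.15,0.15]}'
python3 -m crank '{"travel":[[1.7,3.7,0],[3.4,7.4,0],[5.2,11.1,0],[6.9,14.8,0],[8.6,18.5,0]],"turn":[[0,0,3],[0,0,6],[0,0,9],[0,0,12],[0,0,15]],"gripper":[0.15,0.15,0.15,0.15,0.15]}'
```

```text
clock: 0.6
position: [0.3405, -0.3843, 0.2312]
tool_rot: [-3.141, 0.0, 0.683]
force: [1.9, 0.2, 0.0]
grip_width: 0.0726
finger_force: 0.0
clock: 1.1
position: [0.4265, -0.1994, 0.2313]
tool_rot: [-3.142, 0.0, 0.944]
force: [0.5, 0.0, 0.1]
grip_width: 0.0725
finger_force: 0.0
clock: 1.6
position: [0.5125, -0.0145, 0.2312]
tool_rot: [-3.141, 0.0, 1.206]
force: [1.0, -1.4, -0.1]
grip_width: 0.0725
finger_force: 0.0
```

```bash
python3 -m crank '{"travel":[[2.2,4.5,0],[4.4,9,0],[6.2,13,0],[7.8,16.5,0],[8.6,18.4,0]],"turn":[[0,0,3],[0,0,6],[0,0,9],[0,0,12],[0,0,15.1]],"gripper":[0.15,0.15,0.15,0.15,0.15]}'
python3 -m crank '{"travel":[[0,0,-4],[0,0,-8],[0,0,-12],[0,0,-15],[0,0,-15]],"turn":[[0,0,0],[0,0,0],[0,0,0],[0,0,0],[0,0,0]],"gripper":[0.15,0.15,0.15,0.15,0.15]}'
python3 - <<'E'
from h import *
from workcell import bot
s=bot.grab_frame("scene");t=bot.grab_frame("top")
a=cv2.resize(s["pixels"][130:270,300:460],None,fx=4,fy=4,interpolation=2)
cv2.imwrite("pics/a1.png",a[:,:,::-1])
E
```

```text
clock: 2.1
position: [0.5984, 0.1715, 0.2308]
tool_rot: [-3.141, -0.001, 1.472]
force: [-0.8, -0.8, -0.5]
grip_width: 0.0723
finger_force: 0.0
clock: 2.6
position: [0.5959, 0.1673, 0.0775]
tool_rot: [-3.136, 0.002, 1.468]
force: [-0.5, 0.4, 0.8]
grip_width: 0.0725
finger_force: 0.0
```

View pics/a1.png

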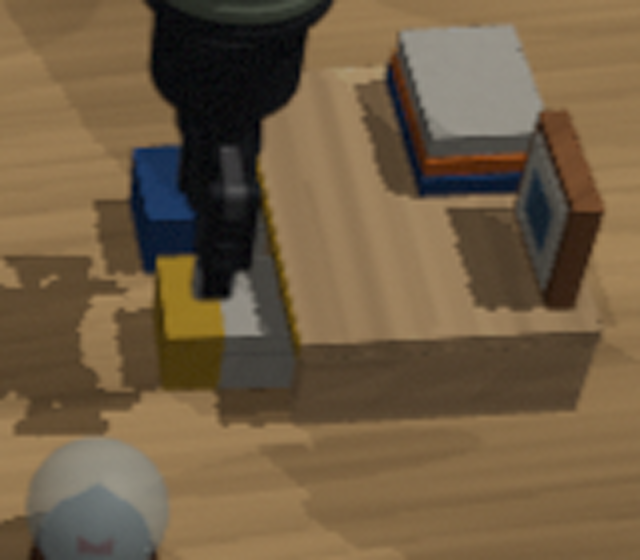

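The picture shows the gripper over the yellow box end, the near finger tip at crop (212,290), still above the lid, clear of the board edge at (270,250).

```bash
python3 -m crank '{"travel":[[0,0,-1],[0,0,-2],[0,0,-2],[0,0,-2],[0,0,-2]],"turn":[[0,0,0],[0,0,0],[0,0,0],[0,0,0],[0,0,0]],"gripper":[0.15,0.15,0.15,0.15,0.15]}'
```

```text
clock: 3.2
position: [0.5984, 0.1681, 0.0617]
tool_rot: [3.141, -0.0, 1.468]
force: [0.2, 0.5, -0.1]
grip_width: 0.0722
finger_force: 0.0
```

```bash
python3 -m crank '{"travel":[[0,0,-1.5],[0,0,-3],[0,0,-4.2],[0,0,-5],[0,0,-5.3]],"turn":[[0,0,0],[0,0,0],[0,0,0],[0,0,0],[0,0,0]],"gripper":[0.15,0.15,0.15,0.15,0.15]}'
python3 -m crank '{"travel":[[0,0,0],[0,0,0],[0,0,0],[0,0,0],[0,0,0]],"turn":[[0,0,0],[0,0,0],[0,0,0],[0,0,0],[0,0,0]],"gripper":[0.2,0.25,0.3,0.35,0.4]}' 40
```

```text
clock: 3.7
position: [0.5975, 0.168, 0.0069]
tool_rot: [-3.14, 0.001, 1.468]
force: [-0.1, -1.0, 0.6]
grip_width: 0.0728
finger_force: 0.0
clock: 4.2
position: [0.5984, 0.1681, 0.0089]
tool_rot: [3.141, -0.0, 1.468]
force: [-0.9, 0.1, 6.6]
grip_width: 0.0592
finger_force: 43.7
```

```bash
python3 -m crank '{"travel":[[-0.05,-0.5,0],[-0.15,-1.5,0],[-0.3,-3,0],[-0.4,-4.5,0],[-0.5,-6,0]],"turn":[[0,0,0],[0,0,0],[0,0,0],[0,0,0],[0,0,0]],"gripper":[0.4,0.4,0.4,0.4,0.4]}'
python3 -m crank '{"travel":[[-0.1,-1.5,0],[-0.25,-3,0],[-0.35,-4.2,0],[-0.4,-4.6,0],[-0.4,-4.6,0]],"turn":[[0,0,0],[0,0,0],[0,0,0],[0,0,0],[0,0,0]],"gripper":[0.4,0.4,0.4,0.4,0.4]}'
python3 - <<'E'
from h import *
from workcell import bot
t=bot.grab_frame("top");s=bot.grab_frame("scene");pickle.dump(t,open("t2.pkl","wb"));pickle.dump(s,open("s2.pkl","wb"))
a=cv2.resize(s["pixels"][120:270,260:460],None,fx=4,fy=4,interpolation=2)
cv2.imwrite("pics/a2.png",a[:,:,::-1]);print(bot.observe()["position"],bot.observe()["force"])
E
```

```text
clock: 4.7
position: [0.5936, 0.1081, 0.0089]
tool_rot: [3.14, -0.001, 1.468]
force: [1.3, 4.9, 6.3]
grip_width: 0.0594
finger_force: 44.2
clock: 5.2
position: [0.5898, 0.0606, 0.009]
tool_rot: [3.14, 0.0, 1.466]
force: [0.7, -3.8, 9.7]
grip_width: 0.0596
finger_force: 44.4
[0.58972527 0.06059208 0.00893506] [ 0.1394068  -4.2053353   8.87669859]
```

View pics/a2.png

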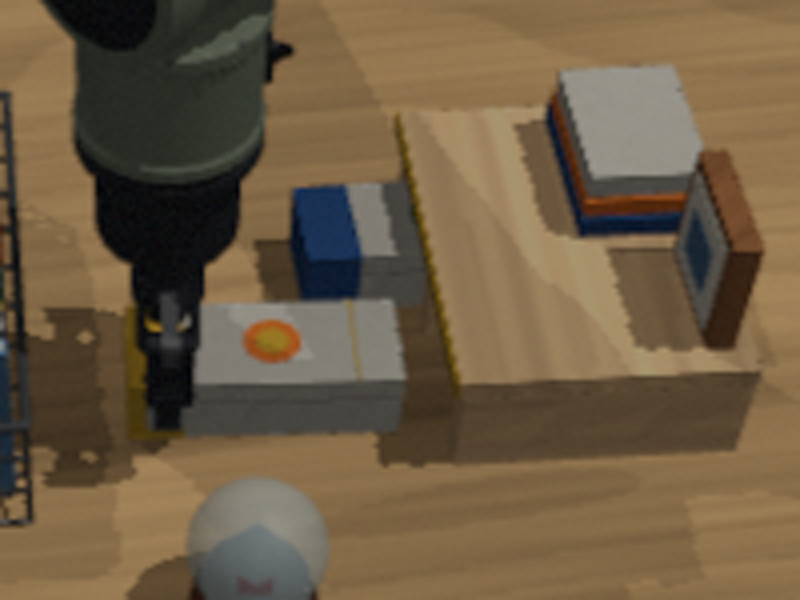

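The box is fully out: its rear end at crop (400,350) stands well clear of the yellow lipping (450,350), the blue box is undisturbed. Regrasp at its middle.

```bash
python3 -m crank '{"travel":[[0,0,0],[0,0,0],[0,0,0],[0,0,0],[0,0,0]],"turn":[[0,0,0],[0,0,0],[0,0,0],[0,0,0],[0,0,0]],"gripper":[0.15,0.15,0.15,0.15,0.15]}'
python3 -m crank '{"travel":[[0.1,1.2,0],[0.25,2.6,0],[0.4,4,0],[0.5,5,0],[0.55,5.4,0]],"turn":[[0,0,0],[0,0,0],[0,0,0],[0,0,0],[0,0,0]],"gripper":[0.15,0.15,0.15,0.15,0.15]}'
python3 -m crank '{"travel":[[0,0,-0.3],[0,0,-0.5],[0,0,-0.5],[0,0,-0.5],[0,0,-0.5]],"turn":[[0,0,0],[0,0,0],[0,0,0],[0,0,0],[0,0,0]],"gripper":[0.15,0.15,0.15,0.15,0.15]}'
python3 -m crank '{"travel":[[0,0,0],[0,0,0],[0,0,0],[0,0,0],[0,0,0]],"turn":[[0,0,0],[0,0,0],[0,0,0],[0,0,0],[0,0,0]],"gripper":[0.2,0.25,0.3,0.35,0.4]}' 60
```

```text
clock: 5.8
position: [0.5891, 0.062, 0.0082]
tool_rot: [-3.141, -0.0, 1.468]
force: [-0.3, -0.4, -0.5]
grip_width: 0.0725
finger_force: 0.0
clock: 6.3
position: [0.5946, 0.1182, 0.0083]
tool_rot: [-3.142, -0.001, 1.47]
force: [0.2, 0.3, -0.7]
grip_width: 0.0725
finger_force: 0.0
clock: 6.8
position: [0.5947, 0.1157, 0.0033]
tool_rot: [3.142, 0.0, 1.467]
force: [-0.4, 0.3, 0.2]
grip_width: 0.0727
finger_force: 0.0
clock: 7.3
position: [0.5948, 0.116, 0.0036]
tool_rot: [3.141, 0.0, 1.468]
force: [-0.1, -1.0, 5.9]
grip_width: 0.0592
finger_force: 65.2
```

```bash
python3 -m crank '{"travel":[[0,0,0.8],[0,0,2.5],[0,0,5],[0,0,8],[0,0,11]],"turn":[[0,0,0],[0,0,0],[0,0,0],[0,0,0],[0,0,0]],"gripper":[0.4,0.4,0.4,0.4,0.4]}'
python3 -m crank '{"travel":[[0,0,3],[0,0,5],[0,0,6.5],[0,0,7],[0,0,7]],"turn":[[0,0,0],[0,0,0],[0,0,0],[0,0,0],[0,0,0]],"gripper":[0.4,0.4,0.4,0.4,0.4]}'
python3 -m crank '{"travel":[[0,0,0],[0,0,0],[0,0,0],[0,0,0],[0,0,0]],"turn":[[0,0,0],[0,0,0],[0,0,0],[0,0,0],[0,0,0]],"gripper":[0.4,0.4,0.4,0.4,0.4]}'
python3 - <<'E'
from h import *
from workcell import bot
t=bot.grab_frame("top");s=bot.grab_frame("scene");pickle.dump(t,open("t3.pkl","wb"));pickle.dump(s,open("s3.pkl","wb"))
o=np.zeros((600,800,3),np.uint8)
o[:,:400]=cv2.resize(s["pixels"][80:230,290:390],None,fx=4,fy=4,interpolation=2)
o[:,400:]=cv2.resize(t["pixels"][130:280,170:270],None,fx=4,fy=4,interpolation=2)
cv2.imwrite("pics/a3.png",o[:,:,::-1]);print(bot.observe()["position"],bot.observe()["force"])
E
```

```text
clock: 7.8
position: [0.5945, 0.1161, 0.1156]
tool_rot: [3.141, -0.0, 1.468]
force: [0.1, 0.7, -2.5]
grip_width: 0.0593
finger_force: 65.1
clock: 8.3
position: [0.5947, 0.116, 0.1837]
tool_rot: [3.141, -0.0, 1.468]
force: [-0.7, -0.8, -3.4]
grip_width: 0.0595
finger_force: 65.1
clock: 8.8
position: [0.5946, 0.116, 0.1831]
tool_rot: [-3.141, 0.0, 1.468]
force: [-0.3, -0.0, -2.8]
grip_width: 0.0597
finger_force: 65.1
[0.59464297 0.11602022 0.18320702] [-1.1923151  -0.18179605 -2.91025457]
```

View pics/a3.png

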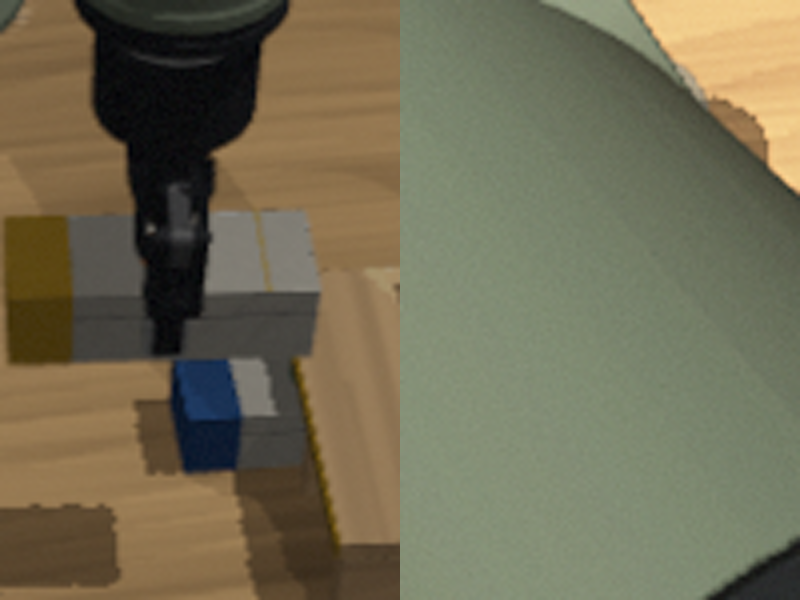

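The held box shows in the scene view with lid corners at crop (5,218), (7,297), (320,292), (305,211), level-looking; the top view is blocked by the arm.

Run:
```python
from h import *
np.set_printoptions(precision=4,suppress=True)
s=pickle.load(open("s3.pkl","rb"))
cr=lambda L:np.array(L)/4+[290-.4,80-.4]
T=ray(s,cr([(5,218),(7,297),(320,292),(305,211)]),.2246);print(T)
Bm=ray(s,cr([(10,362),(312,356)]),.1796);print(Bm)
c=T[:,:2].mean(0);d=(T[2]+T[3]-T[0]-T[1])[:2];print(c,np.hypot(*d)/2,np.degrees(np.arctan2(d[1],d[0])))
# scene-based estimate of scanner line
f=pickle.load(open("scene.pkl","rb"))
m=mask(f,(0,150,90),(10,255,255),(95,170,155,205))|mask(f,(170,150,90),(180,255,255),(95,170,155,205))
w=ray(f,np.argwhere(m)[:,::-1],.058);c=w.mean(0);u=np.linalg.svd(w-c)[2][0];l=(w-c)@u
print("line",len(w),c+u*(l.min()+l.max())/2,l.max()-l.min(),np.degrees(np.arctan2(u[1],u[0])))
```

```text
[[0.5574 0.042  0.2246]
 [0.615  0.0353 0.2246]
 [0.6323 0.1834 0.2246]
 [0.573  0.1898 0.2246]]
[[0.6132 0.0369 0.1796]
 [0.6295 0.1849 0.1796]]
[0.5944 0.1126] 0.14886867597230974 83.6601459027112
line 25 [ 0.4924 -0.3264  0.058 ] 0.08447494372606844 70.60613815876478
```

```bash
python3 -m crank '{"travel":[[-0.2,-0.8,0],[-0.5,-2.2,0],[-0.9,-4.2,0],[-1.5,-6.8,0],[-2.1,-9.8,0]],"turn":[[0,0,-0.3],[0,0,-0.8],[0,0,-1.4],[0,0,-2.2],[0,0,-3]],"gripper":[0.4,0.4,0.4,0.4,0.4]}'
python3 -m crank '{"travel":[[-0.7,-3.3,0],[-1.4,-6.6,0],[-2.1,-9.9,0],[-2.9,-13.2,0],[-3.6,-16.5,0]],"turn":[[0,0,-1.2],[0,0,-2.4],[0,0,-3.6],[0,0,-4.8],[0,0,-6]],"gripper":[0.4,0.4,0.4,0.4,0.4]}'
python3 -m crank '{"travel":[[-0.7,-3.2,0],[-1.4,-6.4,0],[-2,-9.4,0],[-2.6,-12,0],[-3,-13.9,0]],"turn":[[0,0,-1.2],[0,0,-2.3],[0,0,-3.3],[0,0,-4],[0,0,-4.5]],"gripper":[0.4,0.4,0.4,0.4,0.4]}'
python3 -m crank '{"travel":[[0,0,-1],[0,0,-3],[0,0,-5],[0,0,-6],[0,0,-6]],"turn":[[0,0,0],[0,0,0],[0,0,0],[0,0,0],[0,0,0]],"gripper":[0.4,0.4,0.4,0.4,0.4]}'
python3 -m crank '{"travel":[[0,0,0],[0,0,0],[0,0,0],[0,0,0],[0,0,0]],"turn":[[0,0,0],[0,0,0],[0,0,0],[0,0,0],[0,0,0]],"gripper":[0.4,0.4,0.4,0.4,0.4]}'
python3 - <<'E'
from h import *
from workcell import bot
t=bot.grab_frame("top");s=bot.grab_frame("scene");pickle.dump(t,open("t4.pkl","wb"));pickle.dump(s,open("s4.pkl","wb"))
o=np.zeros((600,800,3),np.uint8)
o[:,:400]=cv2.resize(s["pixels"][100:250,60:160],None,fx=4,fy=4,interpolation=2)
o[:,400:]=cv2.resize(t["pixels"][180:330,390:490],None,fx=4,fy=4,interpolation=2)
cv2.imwrite("pics/a4.png",o[:,:,::-1]);print(bot.observe()["position"],bot.observe()["force"])
E
```

```text
clock: 9.4
position: [0.573, 0.0163, 0.1833]
tool_rot: [3.142, 0.0, 1.414]
force: [-0.0, -0.1, -2.7]
grip_width: 0.0592
finger_force: 65.1
clock: 9.9
position: [0.5364, -0.1496, 0.1834]
tool_rot: [3.142, 0.001, 1.308]
force: [-0.1, 0.1, -2.8]
grip_width: 0.0594
finger_force: 65.1
clock: 10.4
position: [0.506, -0.2889, 0.1833]
tool_rot: [-3.141, 0.001, 1.229]
force: [0.7, -0.5, -3.1]
grip_width: 0.059
finger_force: 65.1
clock: 10.9
position: [0.507, -0.2853, 0.1221]
tool_rot: [-3.139, -0.001, 1.233]
force: [0.8, -0.2, -2.1]
grip_width: 0.0596
finger_force: 65.1
clock: 11.4
position: [0.5077, -0.2861, 0.1236]
tool_rot: [3.141, 0.0, 1.232]
force: [-0.0, -1.2, -2.2]
grip_width: 0.0594
finger_force: 65.1
[ 0.50765355 -0.28604021  0.12342347] [ 0.1242174  -0.4223553  -1.87046933]
```

View pics/a4.png

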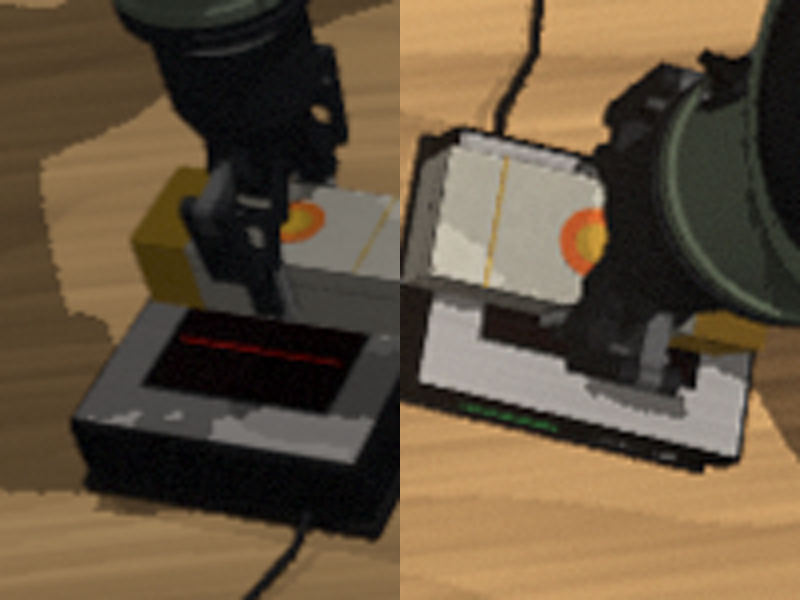

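The scene crop shows the yellow front corners at (145,242) near-top, (190,168) far-top and (152,297) near-bottom above the glass; the top crop shows the lid's rear corners at about (450,150) and (432,283).

Run:
```python
from h import *
np.set_printoptions(precision=4,suppress=True)
s=pickle.load(open("s4.pkl","rb"));t=pickle.load(open("t4.pkl","rb"))
cs=lambda L:np.array(L)/4+[60-.4,100-.4]
ct=lambda L:(np.array(L)-[400,0])/4+[390-.4,180-.4]
F=ray(s,cs([(132,242),(190,168)]),.165);Fb=ray(s,cs([(152,303)]),.12)
R=ray(t,ct([(450,150),(432,283)]),.165)
print(F,Fb,R)
fm=F.mean(0)[:2];rm=R.mean(0)[:2];d=rm-fm;print(fm,rm,np.hypot(*d),np.degrees(np.arctan2(d[1],d[0])),(fm+rm)/2)
d/=np.hypot(*d);print("code front",fm+.035*d,"rear",rm-.115*d)
for f,r in((s,(90,175,160,205)),):
    m=mask(f,(0,150,90),(10,255,255),r)|mask(f,(170,150,90),(180,255,255),r)
    w=ray(f,np.argwhere(m)[:,::-1],.058);c=w.mean(0);u=np.linalg.svd(w-c)[2][0];l=(w-c)@u
    print("line",c+u*(l.min()+l.max())/2,l.max()-l.min(),np.degrees(np.arctan2(u[1],u[0])))
print("glass",ray(s,cs([(190,310),(370,335),(327,413),(143,385)]),.058).mean(0))
```

```text
[[ 0.5116 -0.3673  0.165 ]
 [ 0.4562 -0.343   0.165 ]] [[ 0.5106 -0.3693  0.12  ]] [[ 0.5584 -0.225   0.165 ]
 [ 0.4995 -0.2067  0.165 ]]
[ 0.4839 -0.3551] [ 0.5289 -0.2158] 0.1463846155734872 72.07673377085356 [ 0.5064 -0.2855]
code front [ 0.4947 -0.3218] rear [ 0.4936 -0.3253]<stdin>:13: RuntimeWarning: Mean of empty slice.
  ret = um.true_divide(
Traceback (most recent call last):
ValueError: zero-size array to reduction operation minimum which has no identity
```

```bash
python3 -m crank '{"travel":[[0,-0.1,-0.6],[0,-0.1,-1.6],[0,-0.1,-2.8],[0,-0.1,-3.7],[0,-0.1,-4.2]],"turn":[[0,0,0],[0,0,0],[0,0,0],[0,0,0],[0,0,0]],"gripper":[0.4,0.4,0.4,0.4,0.4]}'
python3 -m crank '{"travel":[[0,0,-0.2],[0,0,-0.4],[0,0,-0.5],[0,0,-0.5],[0,0,-0.5]],"turn":[[0,0,0],[0,0,0],[0,0,0],[0,0,0],[0,0,0]],"gripper":[0.4,0.4,0.4,0.4,0.4]}'
python3 -m crank '{"travel":[[0,0,0],[0,0,0],[0,0,0],[0,0,0],[0,0,0]],"turn":[[0,0,0],[0,0,0],[0,0,0],[0,0,0],[0,0,0]],"gripper":[0.4,0.4,0.4,0.4,0.4]}'
python3 - <<'E'
from h import *
from workcell import bot
t=bot.grab_frame("top");s=bot.grab_frame("scene");pickle.dump(t,open("t5.pkl","wb"));pickle.dump(s,open("s5.pkl","wb"))
o=np.zeros((600,800,3),np.uint8)
o[:480]=cv2.resize(s["pixels"][145:241,50:210],None,fx=5,fy=5,interpolation=2)
cv2.imwrite("pics/a5.png",o[:,:,::-1]);print(bot.observe()["position"],bot.observe()["force"])
E
```

```text
clock: 12.0
position: [0.5071, -0.2867, 0.0798]
tool_rot: [-3.14, -0.0, 1.232]
force: [0.7, 0.1, -2.2]
grip_width: 0.0595
finger_force: 65.1
clock: 12.5
position: [0.5078, -0.2871, 0.0766]
tool_rot: [3.141, 0.0, 1.232]
force: [0.8, 0.4, -2.8]
grip_width: 0.0595
finger_force: 65.1
clock: 13.0
position: [0.5077, -0.287, 0.0763]
tool_rot: [3.142, -0.0, 1.232]
force: [-0.6, -0.7, -2.2]
grip_width: 0.0596
finger_force: 65.1
[ 0.50761988 -0.28700639  0.07629675] [ 0.27810887 -0.06939121 -1.95398875]
```

View pics/a5.png

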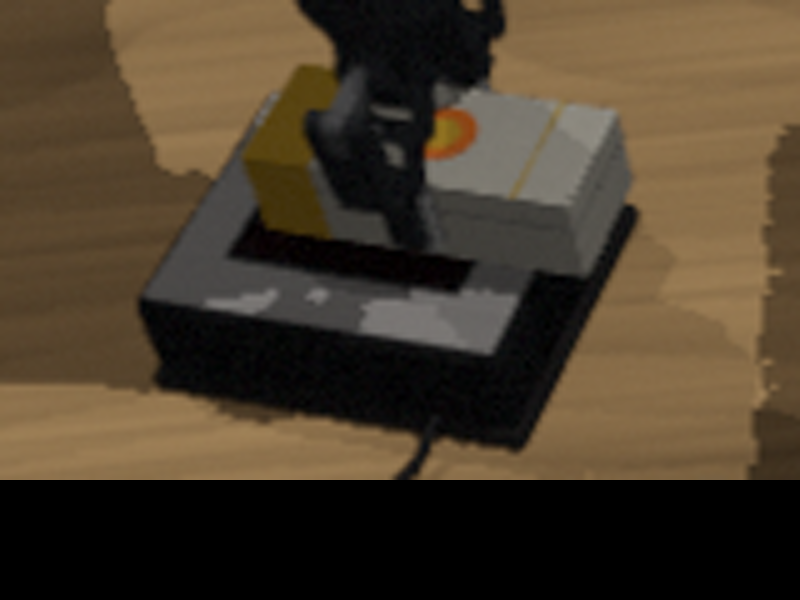

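The scene crop shows the box held above the scanner, lid corners at (247,160), (305,66), (572,208), (617,108), lower near edge from (262,230) to (583,274), the glass's near edge visible beneath.

Run:
```python
from h import *
np.set_printoptions(precision=4,suppress=True)
s=pickle.load(open("s5.pkl","rb"))
cs=lambda L:np.array(L)/5+[50-.4,145-.4]
T=ray(s,cs([(247,160),(305,66),(572,208),(617,108)]),.1177)[:,:2];print(T)
print(ray(s,cs([(262,230),(583,274)]),.0727))
f=T[:2].mean(0);r=T[2:].mean(0);d=r-f;L=np.hypot(*d);print(L,np.degrees(np.arctan2(d[1],d[0])));d/=L
print("centre",T.mean(0),"code",T.mean(0)-.04*d)
# glass near corners in same view
print(ray(s,cs([(230,256),(463,291)]),.058))
```

```text
[[ 0.5124 -0.3668]
 [ 0.4554 -0.3476]
 [ 0.5606 -0.2272]
 [ 0.5018 -0.2094]]
[[ 0.5099 -0.3726  0.0727]
 [ 0.5561 -0.2307  0.0727]]
0.14677586410110147 71.18365725932414
centre [ 0.5076 -0.2877] code [ 0.4947 -0.3256]
[[ 0.5094 -0.3906  0.058 ]
 [ 0.5451 -0.2859  0.058 ]]
```

```bash
python3 -c "
from workcell import bot
print(bot.job_done())"
```

```text
the job is handed in; nothing more can be done
None
```

I slid the yellow-ended box clear of the shelf, carried it over the basket and handed in the job while holding it level over the scanner; the barcode measured about 1 mm from the glass centre, along the red scan line, about 15 mm up.

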